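# Clear the caddy and pack the flavouring bottles

### The arm

A 6-joint arm with a two-finger parallel gripper is mounted at the origin on a cart in front of the work surface, level with it; the furniture and walls round the work are solid. World frame = base frame: x ahead of the robot, y to its left, z up, the work surface at z = 0. Lengths are in m, angles in rad, forces in N, time in s.
With the tool pointing down it reaches from about 0.35 to 0.875 m from the base axis. Payload 15.5 kg.
Tool frame: the origin (TCP) lies between the finger pads; the fingertips stand bot.nose_length ahead of it and the grasp point (between the pads) is the TCP (bot.nose_length is the distance from the TCP to the fingertips, in m); z points along the fingers, y is the direction in which the jaws open and shut (so a half turn about z gives the same grasp; the last joint's range is limited). The gripper opens to 85 mm and grips with 20 to 120 N. Pads are 22 mm wide; open, the fingers measure 114 mm over their backs; the gripper's body (76 mm by 85 mm) begins 54 mm behind the grasp point. The pads swing forward as they close: fully open they stand 13 mm farther back than shut.
Start: joints at [1.073, 0.494, 1.345, -0, 1.302, -0.096], TCP at [0.244, 0.575, 0.25] pointing down, gripper open.
Joint ranges: [-2.91, 2.91], [-0.82, 2.16], [0.22, 2.67], [-1.22, 4.37], [0.12, 2.79], [-3.08, 3.08]. Speed limits (rad/s): [1.89, 1.89, 2.57, 3.01, 3.01, 3.01].

### API

Orientations are given as a unit quaternion [w, x, y, z].
In Python, from bench import bot gives the robot as it stands.
- The arm moves only by the tool move_arm, never from a script. Its argument "rows" is a list that holds one entry, the list of rows, each a list of 5 numbers: the shift along the tool's x, y, z in m, then the turn about the tool's z in degrees, then the opening, from 0 (shut) to 1 (fully open). A call has 1 to 20 rows; each row shifts and turns the commanded pose from where the row before left it, along the tool's axes as they then stand; what a row does not reach is not made up. A row lasts 1/8 s, in which the tool goes at most 62.5 mm and 10.7 degrees, less where a joint would pass 70% of its speed; a pose out of reach is approached as far as the arm can. A call is refused whole if a number of a shift passes 0.0625 or a number of a turn 10.7, either way. A call with a gripper value outside its range is refused whole. The fingers move at their own pace and stop on an object; "force" is the grip in N (left out, the last holds). Time passes only in rows, so rows that do not move let the fingers close. It gives the time, the measured TCP pose, the force and the opening at its end, in the units of the state.
- bot.get_obs(): the state, without advancing time (a new reading comes with each control period).
- bot.get_image(name): name is "scene" or "top"; returns a dict with "frame" (384x512x3 uint8, blue, green, red), "fx", "fy", "cx", "cy" (pixels), "k1" (the pictures are not rectified: a ray, as slopes to the right and down, at radius r is drawn at 1 + k1 r^2 times it, then the intrinsics apply), "R" (3x3) and "t" (3): a world point X has camera coordinates R X + t. Camera axes: x right, y down, z forward; pixel columns grow to the right and rows downward; lengths in m; the calibration is good to about 2 mm. A picture is of the moment at which its call begins. There is no depth.
- bot.sign_off(): hands the job in, once; it reports no verdict.
The state is a dict: "clock": time; "joint_positions": joint angles; "qd": joint speeds; "effort": joint torques, N m; "eef_pos": TCP position; "tcp_rot": TCP orientation; "ft_force": force on the tool from outside, world axes, zero at the start; "ft_torque": the same for the moment, N m; "width": finger opening in m.
Only numpy, scipy, OpenCV 4.12 (cv2) and the standard library are available. Lean on these libraries where they do the work, as an engineer would, in place of code of your own. Each camera call takes 0.05 s, during which the arm holds its last target. There are 200 camera calls.

### The job

Somebody left the white mug in the green round caddy: first take it out and hang it by its handle on the hook of the mug stand, and let go of it. Then pack all the flavouring bottles, upright, into the caddy in a honeycomb on its dark floor marks: the blue-capped one on the middle mark and each white-capped one on an outer mark (any of them). Leave the other things on the worktop where they are.

Things in the scene. Friction and masses are not known exactly. Their poses are not given: they have to be found in the camera images.
- caddy: Round green tin caddy, open at the top, standing fixed on the worktop. Origin: centre of its underside, z up. Inside radius 65 mm, wall 3 mm, overall height 30 mm, floor 6 mm thick. Seven dark round felt marks on its floor show the honeycomb places.
- place0 (a point): Middle place of the caddy: a point on the inner floor (6 mm above the worktop) on the caddy's axis.
- place1 (a point): One of the six outer places: a point on the inner floor, 42.5 mm from the caddy's axis at 0 degrees (counter-clockwise from above) from the caddy's x axis. Neighbouring places are 42.5 mm apart.
- place2 (a point): One of the six outer places: a point on the inner floor, 42.5 mm from the caddy's axis at 60 degrees (counter-clockwise from above) from the caddy's x axis. Neighbouring places are 42.5 mm apart.
- place3 (a point): One of the six outer places: a point on the inner floor, 42.5 mm from the caddy's axis at 120 degrees (counter-clockwise from above) from the caddy's x axis. Neighbouring places are 42.5 mm apart.
- place4 (a point): One of the six outer places: a point on the inner floor, 42.5 mm from the caddy's axis at 180 degrees (counter-clockwise from above) from the caddy's x axis. Neighbouring places are 42.5 mm apart.
- place5 (a point): One of the six outer places: a point on the inner floor, 42.5 mm from the caddy's axis at 240 degrees (counter-clockwise from above) from the caddy's x axis. Neighbouring places are 42.5 mm apart.
- place6 (a point): One of the six outer places: a point on the inner floor, 42.5 mm from the caddy's axis at 300 degrees (counter-clockwise from above) from the caddy's x axis. Neighbouring places are 42.5 mm apart.
- stand: Mug stand, fixed: wooden foot (110 mm across, 18 mm high), upright post (16 mm thick, 244 mm high with its knob), one brass hook. Origin: centre of the underside, z up. The hook is a level rod, 8 mm thick, at height 190 mm, that leaves the post towards the stand's -x and ends 100 mm from the post's axis in a short upturn whose ball end reaches 16 mm above the rod's centre line.
- hook_seat (a point): Point on the centre line of the hook's rod, 55 mm from the post's axis, where the handle is to hang; axes as the stand.
- hook_tip (a point): Free end of the hook at the rod's centre-line height, 100 mm from the post's axis (45 mm from hook_seat); axes as the stand.
- mug: White mug, 101 mm high, about 290 g, standing in the caddy at the start. z up; origin: centre of the underside of its outline, handle included. The round body (radius 40 mm) has its axis at local x 0, y +19.5 mm and is hollow. The handle points to local -y and reaches to y -60 mm. Let go on the hook, the mug swings down until its handle is above its body.
- mug_eye (a point): Middle of the opening in the mug's handle (local 0, -34, 57 mm of the mug); axes as the mug. The handle is an open loop in the local y-z plane, 12 mm thick in x (28 mm where it joins the body); its opening runs from mug y -49 to -21 and z 39 to 76 mm, and a rod passes through it along local x.
- mug_rim (a point): Centre of the mug's mouth at rim height (local 0, 19.5, 101 mm of the mug); axes as the mug. The rim is a circle of outer radius 40 mm round it; the wall is about 5 mm thick (up to 9 mm between finger pads, being curved) and can be pinched over the rim from above.
- bottle_blue: The one flavouring bottle with a BLUE cap; always present: squat amber bottle with a paper band and a heavy bottom, 70 g, loose: round body 40 mm across with a bevelled foot, shoulder from z 36 mm in to z 48 mm, then a slim round cap 18 mm across from z 48 up to z 80 mm (grip it there). Origin: centre of the underside, z up.
- bottle_1: Flavouring bottle with a white cap (may be absent): squat amber bottle with a paper band and a heavy bottom, 70 g, loose: round body 40 mm across with a bevelled foot, shoulder from z 36 mm in to z 48 mm, then a slim round cap 18 mm across from z 48 up to z 80 mm (grip it there). Origin: centre of the underside, z up.
- bottle_2: Flavouring bottle with a white cap (may be absent): squat amber bottle with a paper band and a heavy bottom, 70 g, loose: round body 40 mm across with a bevelled foot, shoulder from z 36 mm in to z 48 mm, then a slim round cap 18 mm across from z 48 up to z 80 mm (grip it there). Origin: centre of the underside, z up.
- bottle_3: Flavouring bottle with a white cap (may be absent): squat amber bottle with a paper band and a heavy bottom, 70 g, loose: round body 40 mm across with a bevelled foot, shoulder from z 36 mm in to z 48 mm, then a slim round cap 18 mm across from z 48 up to z 80 mm (grip it there). Origin: centre of the underside, z up.
- bottle_4: Flavouring bottle with a white cap (may be absent): squat amber bottle with a paper band and a heavy bottom, 70 g, loose: round body 40 mm across with a bevelled foot, shoulder from z 36 mm in to z 48 mm, then a slim round cap 18 mm across from z 48 up to z 80 mm (grip it there). Origin: centre of the underside, z up.
- bottle_5: Flavouring bottle with a white cap (may be absent): squat amber bottle with a paper band and a heavy bottom, 70 g, loose: round body 40 mm across with a bevelled foot, shoulder from z 36 mm in to z 48 mm, then a slim round cap 18 mm across from z 48 up to z 80 mm (grip it there). Origin: centre of the underside, z up.
- bottle_6: Flavouring bottle with a white cap (may be absent): squat amber bottle with a paper band and a heavy bottom, 70 g, loose: round body 40 mm across with a bevelled foot, shoulder from z 36 mm in to z 48 mm, then a slim round cap 18 mm across from z 48 up to z 80 mm (grip it there). Origin: centre of the underside, z up.
- pepper_mill: Bystander: spice jar with dark lid, 44 mm across, 96 mm high; origin centre of underside.
- salt_shaker: Bystander: salt shaker with grey top, 44 mm across, 90 mm high; origin centre of underside.
Not all that is in view belongs to the job. Leave any red or yellow look-alike of the bottle_blue alone. What is shaped like the bottle_3 but purple or yellow is not meant.

How it is judged:
On the way:
1. the mug hangs by its handle on the hook of the stand, let go (x of mug_eye in the frame of hook_seat between -0.045 and 0.045 m and y of mug_eye in the frame of hook_seat between -0.025 and 0.025 m and z of mug_eye in the frame of hook_seat between -0.035 and 0.012 m and contact force between mug and stand above 0.8 N and contact force between mug and the fingers below 0.1 N and linear speed of mug below 0.15 m/s), for 0.3 s.
At the end, for the whole second after the job is handed in: The mug hangs at rest by its handle on the hook (handle opening within 25 mm of the rod sideways, at most 35 mm below it). The blue-capped bottle stands upright on the caddy floor within 10 mm of the middle mark, each white-capped one within 10 mm of an outer mark. All released, at rest (all of step 1 and angle between each of bottle_blue, bottle_1, bottle_2, bottle_3, bottle_4, bottle_5, bottle_6's own z axis and vertical below 0.1 rad and z of each of bottle_blue, bottle_1, bottle_2, bottle_3, bottle_4, bottle_5, bottle_6 in the frame of caddy below 0.012 m and linear speed of each of bottle_blue, bottle_1, bottle_2, bottle_3, bottle_4, bottle_5, bottle_6 below 0.05 m/s and horizontal distance between bottle_blue and place0 below 0.01 m and (horizontal distance between bottle_1 and place1 below 0.01 m or horizontal distance between bottle_1 and place2 below 0.01 m or horizontal distance between bottle_1 and place3 below 0.01 m or horizontal distance between bottle_1 and place4 below 0.01 m or horizontal distance between bottle_1 and place5 below 0.01 m or horizontal distance between bottle_1 and place6 below 0.01 m) and (horizontal distance between bottle_2 and place1 below 0.01 m or horizontal distance between bottle_2 and place2 below 0.01 m or horizontal distance between bottle_2 and place3 below 0.01 m or horizontal distance between bottle_2 and place4 below 0.01 m or horizontal distance between bottle_2 and place5 below 0.01 m or horizontal distance between bottle_2 and place6 below 0.01 m) and (horizontal distance between bottle_3 and place1 below 0.01 m or horizontal distance between bottle_3 and place2 below 0.01 m or horizontal distance between bottle_3 and place3 below 0.01 m or horizontal distance between bottle_3 and place4 below 0.01 m or horizontal distance between bottle_3 and place5 below 0.01 m or horizontal distance between bottle_3 and place6 below 0.01 m) and (horizontal distance between bottle_4 and place1 below 0.01 m or horizontal distance between bottle_4 and place2 below 0.01 m or horizontal distance between bottle_4 and place3 below 0.01 m or horizontal distance between bottle_4 and place4 below 0.01 m or horizontal distance between bottle_4 and place5 below 0.01 m or horizontal distance between bottle_4 and place6 below 0.01 m) and (horizontal distance between bottle_5 and place1 below 0.01 m or horizontal distance between bottle_5 and place2 below 0.01 m or horizontal distance between bottle_5 and place3 below 0.01 m or horizontal distance between bottle_5 and place4 below 0.01 m or horizontal distance between bottle_5 and place5 below 0.01 m or horizontal distance between bottle_5 and place6 below 0.01 m) and (horizontal distance between bottle_6 and place1 below 0.01 m or horizontal distance between bottle_6 and place2 below 0.01 m or horizontal distance between bottle_6 and place3 below 0.01 m or horizontal distance between bottle_6 and place4 below 0.01 m or horizontal distance between bottle_6 and place5 below 0.01 m or horizontal distance between bottle_6 and place6 below 0.01 m)); the robot touches nothing.
It fails at once if the spice jar is pushed more than 30 mm or knocked over (distance of pepper_mill from where it was at the start of the episode above 0.03 m or angle between pepper_mill's own z axis and vertical above 0.5 rad).
It fails at once if the salt shaker is pushed more than 30 mm or knocked over (distance of salt_shaker from where it was at the start of the episode above 0.03 m or angle between salt_shaker's own z axis and vertical above 0.5 rad).
Of bottle_1, bottle_2, bottle_3, bottle_4, bottle_5, bottle_6 only 4 to 6 are there at a start; the rules pass over those that are not, and their reading is None.
At some moment in a run one of bottle_blue, bottle_1, bottle_2, bottle_3, bottle_4, bottle_5, bottle_6 may be knocked a few centimetres aside while the robot is not near it.
It also fails if it takes over 210 s, if anything falls off the work surface, if the arm or the gripper's body presses on something with over 40 N, if the wrist force passes 120 N, or if a joint passes its speed limit or range.

## Working session

There is one attempt and no reset: what is moved stays moved. The work goes in short steps, Python scripts to look and compute and a tool call to move; the robot and the scene stay as the last step left them, time stands still between calls to the robot, and variables do not carry over. Pictures are saved under pics/ and viewed, about 12 in all and at most 16, crops included, and the job is handed in when it is done.

Besides the shell and the picture viewer there is one more tool, called after "Call:" as name(argument=value, ...) on one line, values as JSON. move_arm: Moves the arm, as the interface text tells. Its arguments: {"type":"object","properties":{"rows":{"type":"array","items":{"type":"array","items":{"type":"array","items":{"type":"number"}}}},"force":{"type":"number"}},"required":["rows"]}

```bash
mkdir -p pics; cat > h.py <<'E'
import numpy as np, cv2
from bench import bot
def grab(name,save=None):
    im=bot.get_image(name)
    if save: cv2.imwrite('pics/'+save+'.png',im['frame'])
    return im
def ray(im,u,v):
    K=np.array([[im['fx'],0,im['cx']],[0,im['fy'],im['cy']],[0,0,1.]])
    p=cv2.undistortPoints(np.array([[[u,v]]],float),K,np.array([im['k1'],0,0,0.]))[0,0]
    R=np.array(im['R']);t=np.array(im['t'])
    return -R.T@t, R.T@np.array([p[0],p[1],1.])
def onz(im,u,v,z):
    o,d=ray(im,u,v); return o+d*(z-o[2])/d[2]
def proj(im,X):
    K=np.array([[im['fx'],0,im['cx']],[0,im['fy'],im['cy']],[0,0,1.]])
    return cv2.projectPoints(np.array(X,float).reshape(-1,3),cv2.Rodrigues(np.array(im['R']))[0],np.array(im['t'],float),K,np.array([im['k1'],0,0,0.]))[0].reshape(-1,2)
def two(im1,p1,im2,p2):
    o1,d1=ray(im1,*p1);o2,d2=ray(im2,*p2)
    s=np.linalg.lstsq(np.stack([d1,-d2],1),o2-o1,rcond=None)[0]
    a=o1+d1*s[0];b=o2+d2*s[1]; return (a+b)/2,np.linalg.norm(a-b)
E
python3 - <<'E'
from h import *
for n in ('scene','top'):
    im=grab(n,n+'0'); o,d=ray(im,256,192); print(n,im['fx'],im['k1'],o,d)
o=bot.get_obs(); print(o['eef_pos'],o['tcp_rot'],o['width'],bot.nose_length,o['clock'])
a=cv2.imread('pics/scene0.png');b=cv2.imread('pics/top0.png')
E
```

```text
scene 397.84813664534425 -0.04880312408557896 [ 0.22389528 -0.79220783  0.77803608] [ 0.3300403   0.70455147 -0.6284059 ]
top 487.11920662478263 -0.042713212650734834 [ 0.32246551 -0.04286635  1.29267482] [ 0.17765022 -0.03285588 -0.98416985]
[0.24425788 0.5749597  0.24975474] [-1.70538688e-04  1.99546208e-01  9.79888256e-01 -5.35672898e-04] 0.08535096938251722 0.019 0.1
```

View pics/scene0.png

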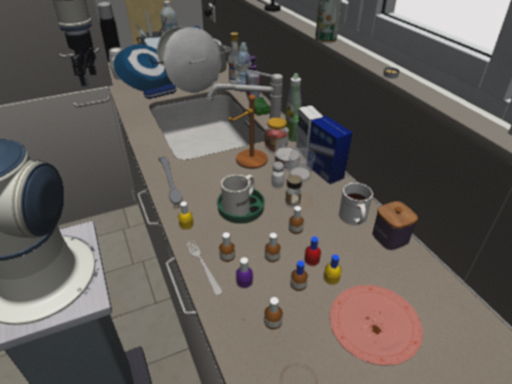

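View pics/top0.png

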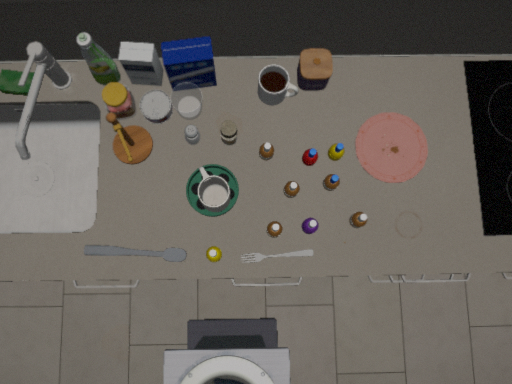

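```bash
python3 - <<'E'
from h import *
a=cv2.imread('pics/scene0.png')[80:230,200:320];b=cv2.imread('pics/top0.png')[100:220,95:245]
cv2.imwrite('pics/crop0.png',np.hstack([cv2.resize(a,(320,400),interpolation=cv2.INTER_CUBIC),cv2.resize(b,(480,384),interpolation=cv2.INTER_CUBIC)[:400] if 0 else cv2.copyMakeBorder(cv2.resize(b,(480,384),interpolation=cv2.INTER_CUBIC),0,16,0,0,cv2.BORDER_CONSTANT)]))
im=grab('top')
f=im['frame'];hsv=cv2.cvtColor(f,cv2.COLOR_BGR2HSV)
def comps(m,amin,tag):
    n,l,s,c=cv2.connectedComponentsWithStats(m.astype(np.uint8))
    for i in range(1,n):
        if s[i,4]>=amin: print(tag,s[i],c[i].round(1))
H,S,V=cv2.split(hsv)
comps((H>60)&(H<95)&(S>80)&(V>30)&(V<140),300,'green')
comps((H>5)&(H<16)&(S>130)&(V>60),25,'orange')
comps((H>100)&(H<125)&(S>150)&(V>90),10,'blue')
# caddy ellipse
m=((H>60)&(H<95)&(S>80)&(V>30)&(V<140)).astype(np.uint8)
cs,_=cv2.findContours(m,cv2.RETR_EXTERNAL,cv2.CHAIN_APPROX_NONE)
for c in cs:
    if cv2.boundingRect(c)[0]>150 and len(c)>60:
        h=cv2.convexHull(c)[:,0]
        P=np.array([onz(im,u,v,0.03) for u,v in h]); 
        from scipy.optimize import least_squares
        r=least_squares(lambda q:np.hypot(P[:,0]-q[0],P[:,1]-q[1])-q[2],[P[:,0].mean(),P[:,1].mean(),.068],loss='soft_l1',f_scale=.001); print('caddy',r.x,r.cost)
for n,p in dict(w1=(267,147),w2=(293,186),w3=(275,228),w4=(362,216),blue=(334,179)).items(): print(n,onz(im,*p,0.08))
E
```

```text
green [187 165  51  51 845] [211.2 188.1]
orange [107 112  10  10  62] [111.  116.7]
orange [113 126  39  38 878] [134.1 144.6]
orange [391 147   7   6  27] [394.3 149.3]
blue [ 161   37   52   28 1003] [186.6  50.3]
blue [336 144   7   6  31] [339.3 146.4]
blue [310 149   6   7  32] [312.3 151.7]
blue [331 175   7   7  34] [334.4 177.9]
caddy [0.55873557 0.03086097 0.06834676] 1.9190619952573712e-06
w1 [ 0.65876214 -0.11435889  0.08      ]
w2 [ 0.55527321 -0.17758916  0.08      ]
w3 [ 0.44937309 -0.12870955  0.08      ]
w4 [ 0.47565392 -0.34839787  0.08      ]
blue [ 0.57170287 -0.28288442  0.08      ]
```

View pics/crop0.png

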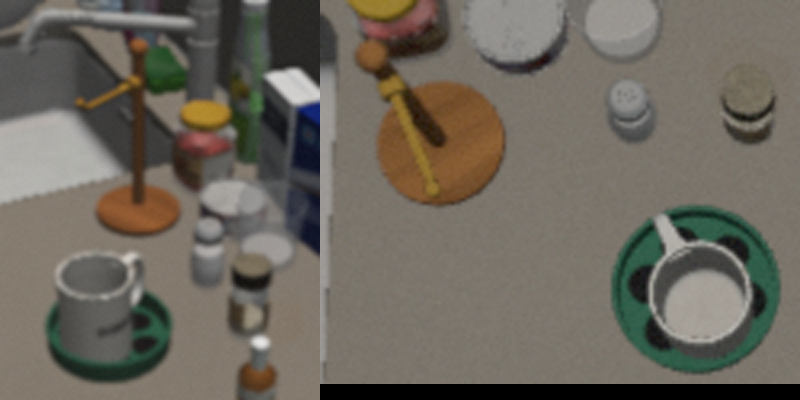

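```bash
python3 - <<'E'
from h import *
from scipy.optimize import least_squares
im=grab('top');f=im['frame'];sc=grab('scene')
c=lambda x,y:((x-320+.5)/3.2+94.5,(y+.5)/3.2+99.5)
C=np.array([.5587,.0309])
f0=onz(im,*c(441,142),.018);k=onz(im,*c(373,55),.236);t=onz(im,*c(432,189),.202);hb=onz(im,*c(390,88),.19)
print('foot',f0,'knob',k,'tip',t,'hb',hb,'dir deg',np.degrees(np.arctan2(*(t-hb)[:2][::-1])),np.hypot(*(t-k)[:2]))
# scene crop scale 320/120
s=lambda x,y:((x+.5)*.375+199.5,(y+.5)*.375+79.5)
print('tip2',two(im,c(432,189),sc,s(80,104)),'knob2',two(im,c(373,55),sc,s(138,46)))
# foot fit
hsv=cv2.cvtColor(f,cv2.COLOR_BGR2HSV);H,S,V=cv2.split(hsv)
def circ(pts,z,r0,tag):
    P=np.array([onz(im,u,v,z) for u,v in pts])
    r=least_squares(lambda q:np.hypot(P[:,0]-q[0],P[:,1]-q[1])-q[2],[*P.mean(0)[:2],r0],loss='soft_l1',f_scale=.001); print(tag,r.x,r.cost)
m=((H>5)&(H<16)&(S>130)&(V>60)).astype(np.uint8); m[:,:110]=0;m[:122]=0
n,l,st,_=cv2.connectedComponentsWithStats(m);i=1+np.argmax(st[1:,4]*(st[1:,0]<160))
h=cv2.convexHull(np.argwhere(l==i)[:,::-1].astype(np.int32))[:,0]; circ(h[h[:,1]>138],.018,.055,'foot')
# mug: white
m=((S<60)&(V>135)).astype(np.uint8);m[:, :185]=0;m[:,240:]=0;m[:160]=0;m[225:]=0
pts=np.argwhere(m)[:,::-1];
print('white bbox',pts.min(0),pts.max(0),len(pts))
for z in (.107,): 
    hh=cv2.convexHull(pts.astype(np.int32))[:,0]; hh=hh[(hh[:,0]>205)&((hh[:,1]>185)|(hh[:,0]>222))]; circ(hh,z,.04,'rim')
rc=onz(im,*c(700,293),.107)
print('rim',rc)
for z in (.07,.083,.09): h_=onz(im,*c(661,216),z); print(z,h_,np.hypot(*(h_-rc)[:2]),np.degrees(np.arctan2(*(h_-rc)[:2][::-1])))
for p in [(640,281),(660,332),(733,248),(757,300)]:
    q=onz(im,*c(*p),.006)[:2]-C;print('mark',np.hypot(*q),np.degrees(np.arctan2(q[1],q[0]))%60)
for p,z in [((629,97),.09),((748,88),.096)]: print(onz(im,*c(*p),z))
# white caps
n,l,st,ce=cv2.connectedComponentsWithStats(((S<50)&(V>150)).astype(np.uint8))
for i in range(1,n):
    if 15<st[i,4]<80 and ce[i][1]>130: print('cap',ce[i].round(1),st[i,4],onz(im,*ce[i],.078).round(4))
E
```

```text
foot [0.69044562 0.2472819  0.018     ] knob [0.69281168 0.24832105 0.236     ] tip [0.60221522 0.21088862 0.202     ] hb [0.6829931  0.24731305 0.19      ] dir deg -155.72839685638826 0.0980250231859491
tip2 (array([0.60380464, 0.21194797, 0.19713737]), np.float64(0.0006863618879691636)) knob2 (array([0.69283594, 0.24847221, 0.23555607]), np.float64(0.0002597625787170268))
foot [0.68968516 0.2470219  0.05248721] 6.80734212226964e-07
white bbox [198 167] [229 206] 581
rim [0.54038845 0.0231175  0.03876786] 2.6060796572115907e-07
rim [0.54018104 0.02287017 0.107     ]
0.07 [0.6105189 0.0560255 0.07     ] 0.07776047322375328 25.23790196692192
0.083 [0.60745619 0.05497404 0.083     ] 0.07454264171560414 25.51059515240996
0.09 [0.60580704 0.05440787 0.09      ] 0.07281071014904761 25.667411561036307
mark 0.049218110163955574 16.966882692098565
mark 0.04502638217707483 16.248507593683826
mark 0.048837737381988405 21.400824867880452
mark 0.05062107429325172 22.373109376771396
[0.70463975 0.08023748 0.09      ]
[ 0.70866829 -0.01580076  0.096     ]
cap [267.1 145.2] 32 [ 0.6642 -0.1149  0.078 ]
cap [203.7 173.9] 66 [0.5907 0.049  0.078 ]
cap [293.4 184.6] 30 [ 0.5592 -0.1789  0.078 ]
cap [363.4 216.5] 34 [ 0.4746 -0.3522  0.078 ]
cap [312.7 222.9] 37 [ 0.4608 -0.2237  0.078 ]
cap [275.4 226.5] 35 [ 0.4534 -0.13    0.078 ]
cap [212.2 252.7] 36 [0.391  0.0282 0.078 ]
cap [305.3 252.1] 57 [ 0.3884 -0.2022  0.078 ]
cap [258.5 256.7] 37 [ 0.3792 -0.0861  0.078 ]
```

```bash
cat >> h.py <<'E'
def go(x,y,z,yaw):
    "shift in present tool axes, then turn (deg about tool z) so that tool y has this yaw; also present pose"
    from scipy.spatial.transform import Rotation as Ro
    o=bot.get_obs();q=o['tcp_rot'];R=Ro.from_quat([q[1],q[2],q[3],q[0]]).as_matrix();p=np.array(o['eef_pos'])
    y0=np.degrees(np.arctan2(R[1,1],R[0,1]))
    print('at',p.round(4),'yaw',y0.round(2),'w',round(o['width'],4),'F',np.round(o['ft_force'],1),'t',o['clock'],'tilt',R[:,2].round(3))
    print(' shift',(R.T@(np.array([x,y,z])-p)).round(4),'turn',round(-(yaw-y0),2))
E
python3 -c "
from h import *
go(.524,.057,.25,-64.5)"
```

```text
at [0.2444 0.5751 0.25  ] yaw 66.98 w 0.0852 F [ 0.2 -0.1  0.8] t 0.25 tilt [-0. -0. -1.]
 shift [-4.600e-01 -3.675e-01  2.000e-04] turn 131.48
```

Call:
move_arm(rows=[[[-0.033, -0.026, 0, 0, 1], [-0.033, -0.026, 0, 0, 1], [-0.033, -0.026, 0, 0, 1], [-0.033, -0.026, 0, 0, 1], [-0.033, -0.026, 0, 0, 1], [-0.033, -0.026, 0, 0, 1], [-0.033, -0.026, 0, 0, 1], [-0.033, -0.026, 0, 0, 1], [-0.033, -0.026, 0, 0, 1], [-0.033, -0.026, 0, 0, 1], [-0.033, -0.026, 0, 0, 1], [-0.033, -0.026, 0, 0, 1], [-0.033, -0.026, 0, 0, 1], [-0.033, -0.026, 0, 0, 1], [0, 0, 0, 0, 1]]])

```text
clock: 2.12
eef_pos: [0.5285, 0.0573, 0.2502]
tcp_rot: [0.0, 0.201, 0.98, -0.0]
ft_force: [-0.4, 1.7, 0.2]
width: 0.0855
```

Call:
move_arm(rows=[[[0, 0, 0, 10, 1], [0, 0, 0, 10, 1], [0, 0, 0, 10, 1], [0, 0, 0, 10, 1], [0, 0, 0, 10, 1], [0, 0, 0, 10, 1], [0, 0, 0, 10, 1], [0, 0, 0, 10, 1], [0, 0, 0, 10, 1], [0, 0, 0, 10, 1], [0, 0, 0, 10, 1], [0, 0, 0, 10, 1], [0, 0, 0, 10, 1], [0, 0, 0, 1.5, 1], [0, 0, 0, 0, 1]]])

```text
clock: 4.0
eef_pos: [0.5271, 0.0599, 0.2503]
tcp_rot: [-0.0, 0.975, 0.222, -0.0]
ft_force: [-0.7, 0.3, -0.6]
width: 0.0856
```

```bash
python3 -c "
from h import *
go(.524,.057,.11,-64.5)"
```

```text
at [0.5271 0.0599 0.2503] yaw -64.31 w 0.0856 F [-0.7  0.3 -0.6] t 4.0 tilt [-0.  0. -1.]
 shift [-0.004   0.0013  0.1403] turn 0.19
```

Call:
move_arm(rows=[[[-0.004, 0.001, 0.02, 0, 1], [0, 0, 0.03, 0, 1], [0, 0, 0.03, 0, 1], [0, 0, 0.025, 0, 1], [0, 0, 0.02, 0, 1], [0, 0, 0.015, 0, 1], [0, 0, 0.013, 0, 1], [0, 0, 0, 0, 1]]])

```text
clock: 5.0
eef_pos: [0.5238, 0.0569, 0.0967]
tcp_rot: [-0.0, 0.975, 0.221, -0.001]
ft_force: [-0.4, 0.1, 0.3]
width: 0.0852
```

```bash
python3 - <<'E'
from h import *
go(.524,.057,.097,-64.5)
a=grab('scene')['frame'][140:260,180:320];b=grab('top')['frame'][140:240,150:270]
cv2.imwrite('pics/c1.png',np.hstack([cv2.resize(a,(400,343),interpolation=cv2.INTER_CUBIC),cv2.resize(b,(400,343),interpolation=cv2.INTER_CUBIC)]))
E
```

```text
at [0.5238 0.0569 0.0967] yaw -64.49 w 0.0852 F [-0.4  0.1  0.3] t 5.0 tilt [-0.001  0.    -1.   ]
 shift [ 0.0002  0.     -0.0003] turn 0.01
```

View pics/c1.png

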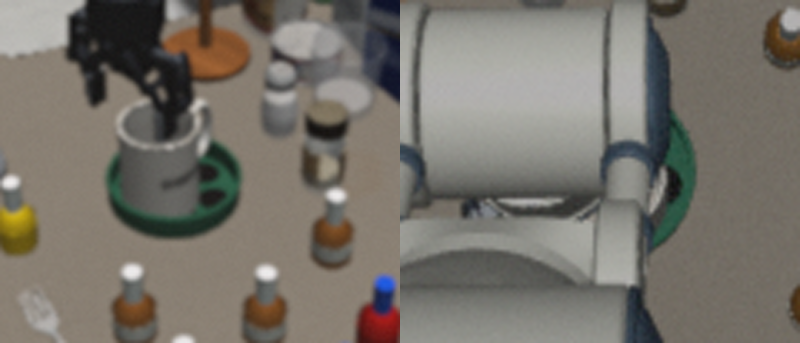

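Call:
move_arm(rows=[[[0, 0, 0, 0, 0], [0, 0, 0, 0, 0], [0, 0, 0, 0, 0], [0, 0, 0, 0, 0], [0, 0, 0, 0, 0], [0, 0, 0, 0, 0], [0, 0, 0, 0, 0], [0, 0, -0.005, 0, 0], [0, 0, -0.015, 0, 0], [0, 0, -0.02, 0, 0], [0, 0, -0.025, 0, 0], [0, 0, -0.025, 0, 0], [0, 0, -0.025, 0, 0], [0, 0, -0.018, 0, 0], [0, 0, 0, 0, 0]]], force=60)

```text
clock: 6.98
eef_pos: [0.5246, 0.057, 0.232]
tcp_rot: [0.0, 0.975, 0.221, 0.001]
ft_force: [-1.0, -0.4, -3.2]
width: 0.004
```

```bash
python3 - <<'E'
from h import *
S=np.array([.692,.248]);d=np.radians(202.7);u=np.array([np.cos(d),np.sin(d)]);h=np.array([np.cos(d-np.pi/2),np.sin(d-np.pi/2)])
for r in (.150,.055):
    E=S+u*r; G=E-.0535*h+.0375*u; print(r,'eye',E,'grip',G)
    go(*G,.230,22.7)
grab('scene','s2');grab('top','t2')
a=cv2.imread('pics/scene%s.png'%'0')
a=cv2.imread('pics/s2.png')[60:220,170:330];cv2.imwrite('pics/c2.png',cv2.resize(a,(600,600),interpolation=cv2.INTER_CUBIC))
E
```

```text
0.15 eye [0.55361929 0.19011409] grip [0.53967008 0.12628683]
at [0.5246 0.057  0.232 ] yaw -64.52 w 0.004 F [-1.  -0.4 -3.2] t 6.975 tilt [ 0.003  0.    -1.   ]
 shift [ 0.0434 -0.0561  0.002 ] turn -87.22
0.055 eye [0.64126041 0.22677517] grip [0.6273112 0.1629479]
at [0.5246 0.057  0.232 ] yaw -64.52 w 0.004 F [-1.  -0.4 -3.2] t 6.975 tilt [ 0.003  0.    -1.   ]
 shift [ 0.1383 -0.0515  0.0023] turn -87.22
```

View pics/c2.png

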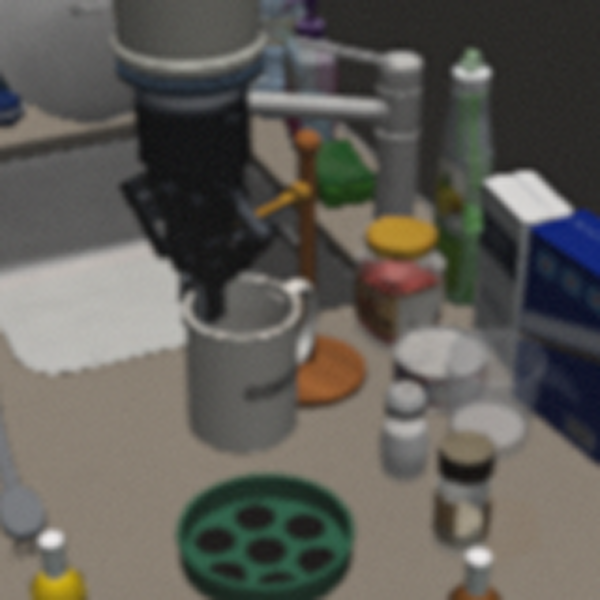

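Call:
move_arm(rows=[[[0, 0, 0, -4, 0], [0, 0, 0, -8, 0], [0, 0, 0, -8, 0], [0, 0, 0, -8, 0], [0, 0, 0, -8, 0], [0, 0, 0, -8, 0], [0, 0, 0, -8, 0], [0, 0, 0, -8, 0], [0, 0, 0, -8, 0], [0, 0, 0, -8, 0], [0, 0, 0, -7, 0], [0, 0, 0, -4.2, 0], [0.014, 0.01, 0, 0, 0], [0.014, 0.01, 0, 0, 0], [0.014, 0.01, 0, 0, 0], [0.014, 0.01, 0, 0, 0], [0, 0, 0, 0, 0]]])

```text
clock: 9.2
eef_pos: [0.5396, 0.1255, 0.2301]
tcp_rot: [-0.0, 0.554, 0.833, 0.0]
ft_force: [0.2, -0.6, -2.0]
width: 0.0037
```

```bash
python3 - <<'E'
from h import *
go(.5397,.1263,.230,22.7)
grab('scene','s3');grab('top','t3')
a=cv2.imread('pics/s3.png')[70:190,180:300];b=cv2.imread('pics/t3.png')[95:215,95:215]
cv2.imwrite('pics/c3.png',np.hstack([cv2.resize(x,(400,400),interpolation=cv2.INTER_CUBIC) for x in (a,b)]))
E
```

```text
at [0.5396 0.1255 0.2301] yaw 22.76 w 0.0037 F [ 0.2 -0.6 -2. ] t 9.2 tilt [-0.  0. -1.]
 shift [0.0007 0.0004 0.0001] turn 0.06
```

View pics/c3.png

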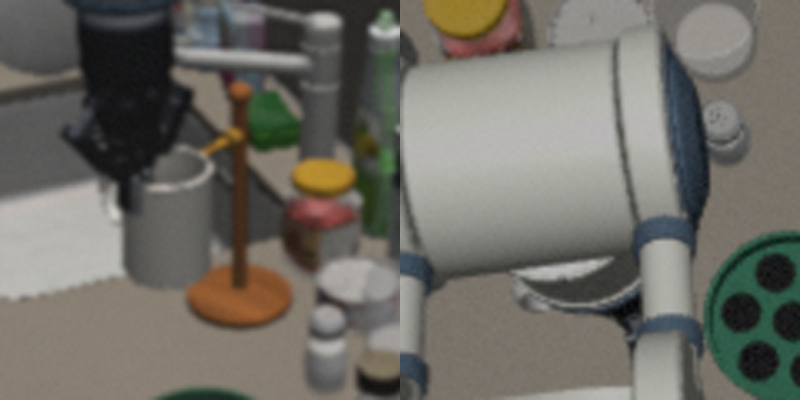

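```bash
python3 - <<'E'
from h import *
im=grab('scene');d=np.radians(202.7);u=np.array([np.cos(d),np.sin(d),0]);h=np.array([np.cos(d-np.pi/2),np.sin(d-np.pi/2),0]);Z=np.array([0,0,1.])
G=np.array([.5396,.1255,0]);A=G-.0375*u;b=.139
s=lambda p:((p-[180,70])*400/120).round(0)
for a in range(0,360,45):
    e=np.cos(np.radians(a))*u*.04+np.sin(np.radians(a))*h*.04
    print(a,s(proj(im,A+e+Z*(b+.101))[0]),s(proj(im,A+e+Z*b)[0]))
print('handle out mid',s(proj(im,A+h*.0795+Z*(b+.057))[0]),'top',s(proj(im,A+h*.072+Z*(b+.085))[0]))
print('hook tip',s(proj(im,[.6,.21,.2])[0]),'knob',s(proj(im,[.692,.248,.236])[0]))
E
```

```text
0 [128. 179.] [134. 281.]
45 [115. 162.] [121. 264.]
90 [130. 146.] [135. 247.]
135 [163. 139.] [167. 239.]
180 [196. 145.] [198. 246.]
225 [210. 161.] [212. 262.]
270 [197. 178.] [199. 280.]
315 [162. 185.] [166. 288.]
handle out mid [102. 176.] top [106. 151.]
hook tip [162. 161.] knob [238.  90.]
```

Call:
move_arm(rows=[[[0.0007, 0.008, 0, 0, 0], [0, 0.012, 0, 0, 0], [0, 0.012, 0, 0, 0], [0, 0.012, 0, 0, 0], [0, 0.012, 0, 0, 0], [0, 0, 0, 0, 0]]])

```text
clock: 10.1
eef_pos: [0.5916, 0.1466, 0.2301]
tcp_rot: [0.0, 0.554, 0.832, 0.0]
ft_force: [-0.3, 0.4, -3.4]
width: 0.0038
```

Call:
move_arm(rows=[[[0, 0.01, 0, 0, 0], [0, 0.01, 0, 0, 0], [0, 0.01, 0, 0, 0], [0, 0.009, 0, 0, 0], [0, 0, 0, 0, 0]]])

```text
clock: 10.72
eef_pos: [0.6273, 0.1615, 0.2301]
tcp_rot: [0.0, 0.554, 0.832, 0.0]
ft_force: [-0.5, -0.9, -3.6]
width: 0.004
```

```bash
python3 - <<'E'
from h import *
go(.6273,.1629,.210,22.7)
grab('scene','s4');grab('top','t4')
a=cv2.imread('pics/s4.png')[70:190,180:300];b=cv2.imread('pics/t4.png')[95:215,95:215]
cv2.imwrite('pics/c4.png',np.hstack([cv2.resize(x,(400,400),interpolation=cv2.INTER_CUBIC) for x in (a,b)]))
E
```

```text
at [0.6273 0.1615 0.2301] yaw 22.69 w 0.004 F [-0.5 -0.9 -3.6] t 10.725 tilt [ 0.  0. -1.]
 shift [0.0013 0.0005 0.0201] turn -0.01
```

View pics/c4.png

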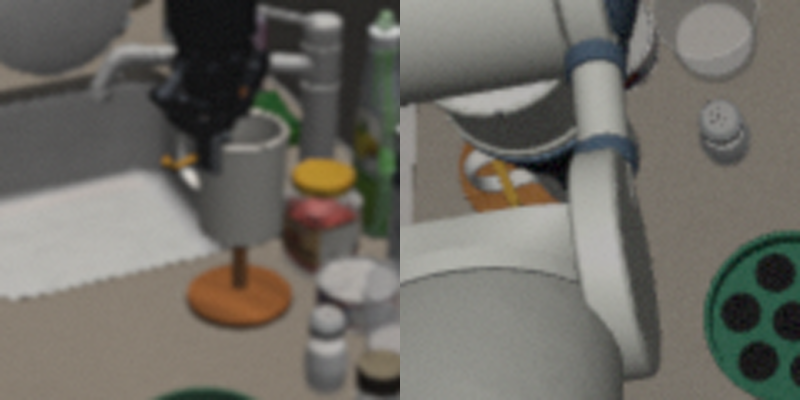

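Call:
move_arm(rows=[[[0, 0, 0.006, 0, 0], [0, 0, 0.006, 0, 0], [0, 0, 0.004, 0, 0], [0, 0, 0.003, 0, 0], [0, 0, 0, 0, 0]]])

```text
clock: 11.45
eef_pos: [0.6267, 0.1613, 0.211]
tcp_rot: [-0.0, 0.554, 0.832, -0.0]
ft_force: [-0.1, 0.8, -2.9]
width: 0.0042
```

Call:
move_arm(rows=[[[0, 0, 0.002, 0, 0], [0, 0, 0, 0, 0]]])

```text
clock: 11.7
eef_pos: [0.6269, 0.1613, 0.2095]
tcp_rot: [0.0, 0.554, 0.832, 0.0]
ft_force: [-0.6, 0.3, 0.3]
width: 0.0038
```

Call:
move_arm(rows=[[[0, 0, 0.002, 0, 0], [0, 0, 0, 0, 0]]])

```text
clock: 11.95
eef_pos: [0.627, 0.1612, 0.2079]
tcp_rot: [0.0, 0.554, 0.832, 0.0]
ft_force: [-2.2, -2.1, 6.7]
width: 0.004
```

Call:
move_arm(rows=[[[0, 0, -0.001, 0, 0.3], [0, 0, 0, 0, 0.5], [0, 0, 0, 0, 0.6], [0, 0, 0, 0, 0.6], [0, 0, 0, 0, 0.6], [0, 0, -0.02, 0, 0.6], [0, 0, -0.04, 0, 0.6], [0, 0, -0.04, 0, 0.6], [0, 0, -0.04, 0, 0.6], [0, 0, 0, 0, 0.6], [0, 0, 0, 0, 0.6]]])

```text
clock: 13.32
eef_pos: [0.6266, 0.1612, 0.3477]
tcp_rot: [-0.0, 0.554, 0.832, -0.0]
ft_force: [-1.0, -0.3, -1.4]
width: 0.0513
```

```bash
python3 - <<'E'
from h import *
go(.45,-.13,.35,22.7)
grab('scene','s5');grab('top','t5')
a=cv2.imread('pics/s5.png')[70:190,180:300];b=cv2.imread('pics/t5.png')[95:215,95:215]
cv2.imwrite('pics/c5.png',np.hstack([cv2.resize(x,(400,400),interpolation=cv2.INTER_CUBIC) for x in (a,b)]))
E
```

```text
at [0.6266 0.1612 0.3477] yaw 22.68 w 0.0513 F [-1.  -0.3 -1.4] t 13.325 tilt [-0.001 -0.    -1.   ]
 shift [-0.2006 -0.2752 -0.0022] turn -0.02
```

View pics/c5.png

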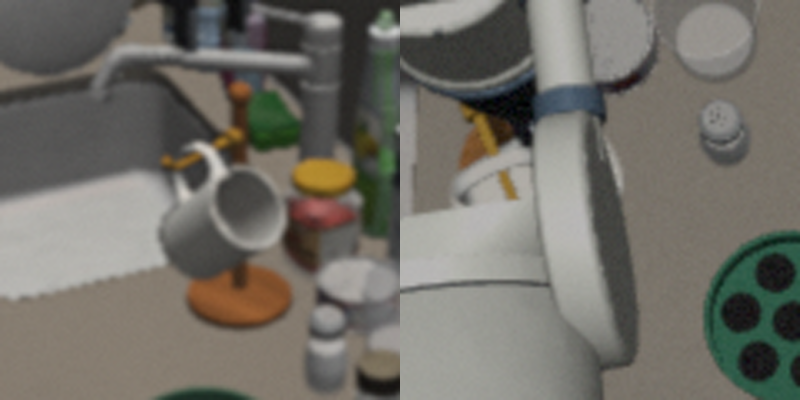

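```bash
cat > caps.py <<'E'
from h import *
def caps(im=None):
    im=im or grab('top');H,S,V=cv2.split(cv2.cvtColor(im['frame'],cv2.COLOR_BGR2HSV))
    for tag,m in (('white',(S<60)&(V>135)),('blue',(H>100)&(H<125)&(S>120)&(V>70))):
        n,l,st,ce=cv2.connectedComponentsWithStats(m.astype(np.uint8))
        for i in range(1,n):
            if 20<st[i,4]<75 and ce[i][1]>130 and ce[i][0]>190:
                u,v=ce[i];r=im['frame'][int(v)-9:int(v)+14,int(u)-9:int(u)+10]
                h,s,w=cv2.split(cv2.cvtColor(r,cv2.COLOR_BGR2HSV)); am=((h>4)&(h<16)&(s>110)&(w>40)).sum()
                print(tag,ce[i].round(1),st[i,4],'amber',am,onz(im,*ce[i],.076).round(4)[:2])
if __name__=='__main__': caps()
E
python3 - <<'E'
from h import *
import caps
im=grab('top');f=im['frame'];g=f.max(2)
C=np.array([.5587,.0309])
caps.caps(im)
m=(g<38).astype(np.uint8)
n,l,st,ce=cv2.connectedComponentsWithStats(m)
P=[]
for i in range(1,n):
    q=onz(im,*ce[i],.006)[:2]
    if np.hypot(*(q-C))<.07 and st[i,4]>20: P.append(q);print('mark',ce[i].round(1),st[i,4],q.round(4),np.hypot(*(q-C)).round(4),np.degrees(np.arctan2(*(q-C)[::-1])).round(1))
print(np.mean(P,0))
cv2.imwrite('pics/c6.png',cv2.resize(f[130:260,180:380],(800,520),interpolation=cv2.INTER_CUBIC))
E
```

```text
white [267.1 145.1] 37 amber 40 [ 0.6649 -0.1151]
white [293.4 184.6] 33 amber 31 [ 0.5597 -0.1793]
white [363.4 216.5] 40 amber 30 [ 0.4748 -0.353 ]
white [312.8 222.9] 40 amber 0 [ 0.4609 -0.2243]
white [275.2 226.6] 37 amber 45 [ 0.4534 -0.1297]
white [212.2 252.8] 37 amber 0 [0.3909 0.0283]
white [258.3 284.4] 71 amber 0 [ 0.3121 -0.0839]
blue [339.3 146.4] 38 amber 0 [ 0.6586 -0.3021]
blue [312.2 151.9] 38 amber 4 [ 0.6449 -0.2311]
blue [334.2 177.9] 38 amber 51 [ 0.5754 -0.2844]
mark [207.1 176.3] 92 [0.5999 0.0452] 0.0436 19.2
mark [222.6 178.9] 92 [0.5921 0.0035] 0.0432 -39.3
mark [196.9 188.2] 96 [0.5676 0.0729] 0.0429 78.0
mark [212.3 191.1] 96 [0.5591 0.0315] 0.0008 54.1
mark [228.  193.5] 95 [ 0.5519 -0.0107] 0.0421 -99.2
mark [202.1 203. ] 96 [0.5271 0.0588] 0.0421 138.5
mark [217.7 205.7] 96 [0.5192 0.0171] 0.0418 -160.8
[0.55957346 0.03120272]
```

View pics/c6.png

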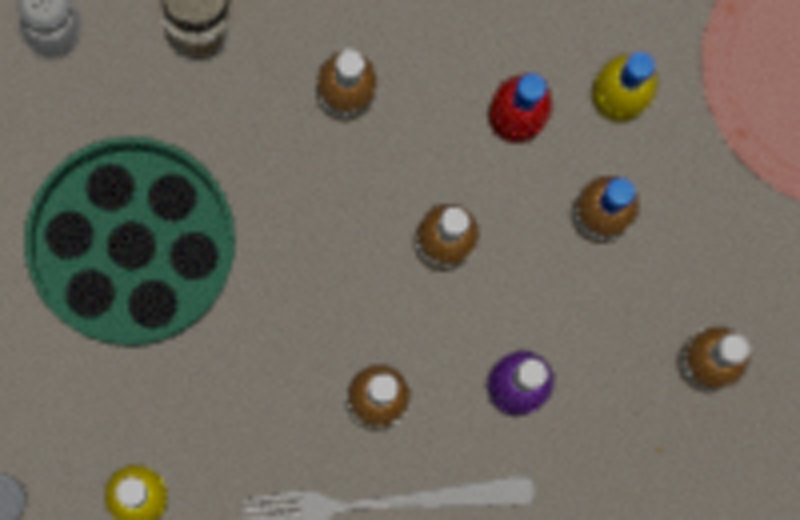

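Call:
move_arm(rows=[[[-0.02, -0.0112, 0, 0, 0.5], [-0.0326, -0.0183, 0, 0, 0.5], [-0.0326, -0.0183, 0, 0, 0.5], [-0.0326, -0.0183, 0, 0, 0.5], [-0.0326, -0.0183, 0, 0, 0.5], [-0.0326, -0.0183, 0, 0, 0.5], [-0.0326, -0.0183, 0, 0, 0.5], [-0.0326, -0.0183, 0, 0, 0.5], [-0.0326, -0.0183, 0, 0, 0.5], [-0.0326, -0.0183, 0, 0, 0.5], [-0.0326, -0.0183, 0, 0, 0.5], [-0.0326, -0.0183, 0, 0, 0.5], [-0.0127, -0.0067, 0.03, 0, 0.5], [0, 0, 0.04, 0, 0.5], [0, 0, 0.05, 0, 0.5], [0, 0, 0.05, 0, 0.5], [0, 0, 0.04, 0, 0.5], [0, 0, 0, 0, 0.5]]])

```text
clock: 15.72
eef_pos: [0.5731, -0.284, 0.1355]
tcp_rot: [-0.003, 0.554, 0.832, -0.0]
ft_force: [-0.5, -0.2, 0.9]
width: 0.0423
```

```bash
python3 - <<'E'
from h import *
import caps
go(.5754,-.2844,.072,22.7)
grab('scene','s7')
cv2.imwrite('pics/c7.png',cv2.resize(cv2.imread('pics/s7.png')[190:310,230:350],(500,500),interpolation=cv2.INTER_CUBIC))
E
```

```text
at [ 0.5731 -0.284   0.1355] yaw 22.65 w 0.0423 F [-0.5 -0.2  0.9] t 15.725 tilt [-0.005  0.003 -1.   ]
 shift [-0.0015  0.0022  0.0635] turn -0.05
```

View pics/c7.png

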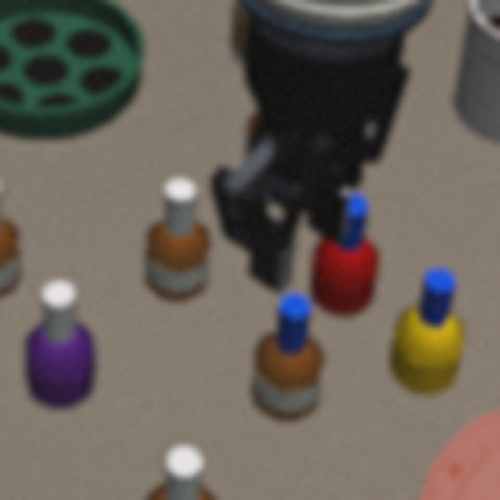

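```bash
python3 - <<'E'
from h import *
im=grab('scene');t=grab('top')
print((proj(im,[.5754,-.2844,.08])[0]-[230,190])*500/120,(proj(im,[.5731,-.284,.1355])[0]-[230,190])*500/120)
print(two(t,(334.2,177.9),im,(300.7,262)))
E
```

```text
[292.58506558 301.46338681] [296.51681833 232.38478347]
(array([ 0.57564501, -0.28391955,  0.08015178]), np.float64(0.0022996697748733567))
```

Call:
move_arm(rows=[[[-0.0015, 0.0022, 0.0235, 0, 0.5], [0, 0, 0.025, 0, 0.5], [0, 0, 0.015, 0, 0.5], [0, 0, 0, 0, 0.3], [0, 0, 0, 0, 0.25], [0, 0, 0, 0, 0.2], [0, 0, 0, 0, 0.15], [0, 0, 0, 0, 0.1], [0, 0, 0, 0, 0.05], [0, 0, 0, 0, 0.05]]], force=20)

```text
clock: 17.12
eef_pos: [0.5785, -0.2851, 0.0758]
tcp_rot: [0.001, 0.554, 0.832, -0.0]
ft_force: [-1.8, -0.0, 7.8]
width: 0.0175
```

Call:
move_arm(rows=[[[0, 0, 0, 0, 0.4], [0, 0, 0, 0, 0.4], [0, 0, 0, 10, 0.4], [0, 0, 0, 10, 0.4], [0, 0, 0, 10, 0.4], [0, 0, 0, 10, 0.4], [0, 0, 0, 10, 0.4], [0, 0, 0, 10, 0.4], [0, 0, 0, 10, 0.4], [0, 0, 0, 10, 0.4], [0, 0, 0, 10, 0.4], [0, 0, 0, 0, 0.25], [0, 0, 0, 0, 0.2], [0, 0, 0, 0, 0.15], [0, 0, 0, 0, 0.1], [0, 0, 0, 0, 0], [0, 0, 0, 0, 0], [0, 0, 0, 0, 0]]], force=30)

```text
clock: 19.38
eef_pos: [0.578, -0.2848, 0.0748]
tcp_rot: [-0.0, 0.98, 0.197, -0.0]
ft_force: [0.5, 0.7, -1.2]
width: 0.0166
```

```bash
python3 - <<'E'
from h import *
go(.5590,.0310,.19,-67.3)
E
```

```text
at [ 0.578  -0.2848  0.0748] yaw -67.31 w 0.0166 F [ 0.5  0.7 -1.2] t 19.375 tilt [-0.  0. -1.]
 shift [ 0.1043 -0.2987 -0.1152] turn -0.01
```

Call:
move_arm(rows=[[[0, 0, -0.01, 0, 0], [0, 0, -0.025, 0, 0], [0, 0, -0.03, 0, 0], [0, 0, -0.03, 0, 0], [0, 0, -0.02, 0, 0], [0.0052, -0.0149, 0, 0, 0], [0.0104, -0.0299, 0, 0, 0], [0.0104, -0.0299, 0, 0, 0], [0.0104, -0.0299, 0, 0, 0], [0.0104, -0.0299, 0, 0, 0], [0.0104, -0.0299, 0, 0, 0], [0.0104, -0.0299, 0, 0, 0], [0.0104, -0.0299, 0, 0, 0], [0.0104, -0.0299, 0, 0, 0], [0.0104, -0.0299, 0, 0, 0], [0.0052, -0.0149, 0, 0, 0], [0, 0, 0, 0, 0], [0, 0, 0, 0, 0]]])

```text
clock: 21.62
eef_pos: [0.5586, 0.0305, 0.1896]
tcp_rot: [0.0, 0.98, 0.197, -0.0]
ft_force: [0.3, 0.7, -0.7]
width: 0.0168
```

```bash
python3 - <<'E'
from h import *
go(.5590,.0310,.082,-67.3)
E
```

```text
at [0.5586 0.0305 0.1896] yaw -67.33 w 0.0168 F [ 0.3  0.7 -0.7] t 21.625 tilt [-0. -0. -1.]
 shift [ 0.0005 -0.0003  0.1076] turn -0.03
```

Call:
move_arm(rows=[[[0, 0, 0.03, 0, 0], [0, 0, 0.03, 0, 0], [0, 0, 0.025, 0, 0], [0, 0, 0.01, 0, 0], [0, 0, 0.006, 0, 0], [0, 0, 0.004, 0, 0], [0, 0, 0.002, 0, 0], [0, 0, 0, 0, 0]]])

```text
clock: 22.62
eef_pos: [0.5589, 0.0311, 0.0831]
tcp_rot: [0.0, 0.98, 0.197, 0.0]
ft_force: [1.1, -0.3, -0.7]
width: 0.017
```

Call:
move_arm(rows=[[[0, 0, 0.0015, 0, 0], [0, 0, 0.0015, 0, 0], [0, 0, 0, 0, 0]]])

```text
clock: 23.0
eef_pos: [0.5591, 0.0312, 0.0805]
tcp_rot: [0.0, 0.98, 0.197, 0.001]
ft_force: [-2.0, 1.4, 14.2]
width: 0.0168
```

Call:
move_arm(rows=[[[0, 0, -0.0015, 0, 0.15], [0, 0, 0, 0, 0.3], [0, 0, 0, 0, 0.3], [0, 0, -0.015, 0, 0.3], [0, 0, -0.03, 0, 0.3], [0, 0, -0.035, 0, 0.4], [0, 0, -0.03, 0, 0.5], [0, 0, 0, 0, 0.5]]])

```text
clock: 24.0
eef_pos: [0.56, 0.031, 0.1944]
tcp_rot: [0.001, 0.98, 0.197, 0.002]
ft_force: [0.0, -0.3, -0.6]
width: 0.0426
```

```bash
python3 - <<'E'
from h import *
import caps
caps.caps()
go(.5600,-.1793,.076,-10.8)
E
```

```text
white [267.1 145.1] 37 amber 36 [ 0.6649 -0.1151]
white [197. 169.] 64 amber 0 [0.6045 0.0663]
white [306.1 185.1] 38 amber 40 [ 0.5579 -0.2114]
white [363.3 216.5] 37 amber 43 [ 0.4748 -0.3525]
white [312.8 222.9] 40 amber 0 [ 0.4609 -0.2243]
white [275.3 226.5] 36 amber 49 [ 0.4535 -0.1299]
white [255.9 284.3] 45 amber 0 [ 0.3124 -0.0781]
blue [339.4 146.2] 35 amber 0 [ 0.6592 -0.3026]
blue [312.2 151.9] 38 amber 3 [ 0.6449 -0.2311]
blue [210.5 185.6] 41 amber 35 [0.5606 0.032 ]
at [0.5592 0.0311 0.1928] yaw -67.32 w 0.0426 F [-0.2  0.2 -1. ] t 24.05 tilt [ 0.003 -0.    -1.   ]
 shift [-0.0807  0.1943  0.1169] turn -56.52
```

Call:
move_arm(rows=[[[-0.0059, 0.0139, 0, 0, 0.5], [-0.0118, 0.0279, 0, 0, 0.5], [-0.0118, 0.0279, 0, 0, 0.5], [-0.0118, 0.0279, 0, 0, 0.5], [-0.0118, 0.0279, 0, 0, 0.5], [-0.0118, 0.0279, 0, 0, 0.5], [-0.0118, 0.0279, 0, 0, 0.5], [-0.0118, 0.0279, 0, 0, 0.5], [-0.0059, 0.0139, 0.02, 0, 0.5], [0, 0, 0.03, 0, 0.5], [0, 0, 0.035, 0, 0.5], [0, 0, 0.022, 0, 0.5], [0, 0, 0.01, 0, 0.5], [0, 0, 0, 0, 0.4]]])

```text
clock: 25.8
eef_pos: [0.5571, -0.2114, 0.0737]
tcp_rot: [-0.0, 0.981, 0.196, -0.001]
ft_force: [-0.0, 0.3, 0.1]
width: 0.0342
```

Call:
move_arm(rows=[[[0, 0, 0, 0, 0.25], [0, 0, 0, 0, 0.2], [0, 0, 0, 0, 0.15], [0, 0, 0, 0, 0.1], [0, 0, 0, 0, 0.1], [0, 0, 0, 0, 0.4], [0, 0, 0, 0, 0.4], [0, 0, 0, -9.5, 0.4], [0, 0, 0, -9.5, 0.4], [0, 0, 0, -9.5, 0.4], [0, 0, 0, -9.5, 0.4], [0, 0, 0, -9.5, 0.4], [0, 0, 0, -9, 0.4], [0, 0, 0, 0, 0.25], [0, 0, 0, 0, 0.2], [0, 0, 0, 0, 0.1], [0, 0, 0, 0, 0], [0, 0, 0, 0, 0], [0, 0, 0, 0, 0]]])

```text
clock: 28.18
eef_pos: [0.5577, -0.2112, 0.0743]
tcp_rot: [0.0, 0.771, 0.637, 0.0]
ft_force: [0.1, 0.2, -0.4]
width: 0.0165
```

```bash
python3 - <<'E'
from h import *
go(.5510,-.0107,.19,-10.8)
E
```

```text
at [ 0.5577 -0.2112  0.0743] yaw -10.84 w 0.0165 F [ 0.1  0.2 -0.4] t 28.175 tilt [ 0. -0. -1.]
 shift [ 0.1957 -0.0442 -0.1157] turn -0.04
```

Call:
move_arm(rows=[[[0, 0, -0.01, 0, 0], [0, 0, -0.025, 0, 0], [0, 0, -0.03, 0, 0], [0, 0, -0.03, 0, 0], [0.014, -0.0032, -0.02, 0, 0], [0.028, -0.0063, 0, 0, 0], [0.028, -0.0063, 0, 0, 0], [0.028, -0.0063, 0, 0, 0], [0.028, -0.0063, 0, 0, 0], [0.028, -0.0063, 0, 0, 0], [0.028, -0.0063, 0, 0, 0], [0.0137, -0.0032, 0, 0, 0], [0, 0, 0, 0, 0], [0, 0, 0.03, 0, 0], [0, 0, 0.03, 0, 0], [0, 0, 0.01, 0, 0], [0, 0, 0, 0, 0]]])

```text
clock: 30.3
eef_pos: [0.5509, -0.0112, 0.1192]
tcp_rot: [-0.0, 0.771, 0.637, -0.0]
ft_force: [0.4, -0.6, -0.4]
width: 0.017
```

```bash
python3 - <<'E'
from h import *
go(.5510,-.0107,.080,-10.8)
E
```

```text
at [ 0.5509 -0.0112  0.1192] yaw -10.85 w 0.017 F [ 0.4 -0.6 -0.4] t 30.3 tilt [-0.001  0.    -1.   ]
 shift [0.0005 0.     0.0392] turn -0.05
```

Call:
move_arm(rows=[[[0.0004, 0, 0.02, 0, 0], [0, 0, 0.01, 0, 0], [0, 0, 0.006, 0, 0], [0, 0, 0.0015, 0, 0], [0, 0, 0.0015, 0, 0], [0, 0, 0, 0, 0]]])

```text
clock: 31.05
eef_pos: [0.5512, -0.0103, 0.0805]
tcp_rot: [0.0, 0.771, 0.637, 0.0]
ft_force: [-0.2, 0.3, -0.2]
width: 0.0168
```

Call:
move_arm(rows=[[[0, 0, 0.001, 0, 0], [0, 0, 0, 0, 0.15], [0, 0, 0, 0, 0.3], [0, 0, 0, 0, 0.3], [0, 0, -0.015, 0, 0.3], [0, 0, -0.03, 0, 0.3], [0, 0, -0.035, 0, 0.4], [0, 0, -0.03, 0, 0.5], [0, 0, 0, 0, 0.5]]])

```text
clock: 32.17
eef_pos: [0.5523, -0.0104, 0.1923]
tcp_rot: [0.002, 0.771, 0.637, 0.002]
ft_force: [-0.0, -0.4, -0.5]
width: 0.0424
```

```bash
python3 - <<'E'
from h import *
import caps
caps.caps()
go(.6645,-.1151,.075,-70.8)
E
```

```text
white [218.1 173. ] 61 amber 4 [0.5929 0.0124]
white [363.4 216.5] 36 amber 44 [ 0.4748 -0.3528]
white [312.8 222.9] 40 amber 0 [ 0.4609 -0.2243]
white [275.2 226.6] 37 amber 41 [ 0.4534 -0.1297]
white [258.5 256.8] 71 amber 0 [ 0.3792 -0.086 ]
blue [339.4 146.2] 35 amber 0 [ 0.6592 -0.3026]
blue [312.2 151.8] 37 amber 5 [ 0.6452 -0.2312]
blue [210.6 185.6] 42 amber 31 [0.5605 0.0315]
at [ 0.5516 -0.0103  0.1908] yaw -10.82 w 0.0429 F [-0.3  0.2  0.4] t 32.225 tilt [ 0.003 -0.    -1.   ]
 shift [-0.0817  0.1303  0.1161] turn 59.98
```

Call:
move_arm(rows=[[[-0.0082, 0.013, 0, 0, 0.5], [-0.0163, 0.0261, 0, 0, 0.5], [-0.0163, 0.0261, 0, 0, 0.5], [-0.0163, 0.0261, 0, 0, 0.5], [-0.0163, 0.0261, 0, 0, 0.5], [-0.0083, 0.013, 0, 0, 0.5], [0, 0, 0.03, 0, 0.5], [0, 0, 0.02, 0, 0.5], [0, 0, 0, 0, 0.5]]])

```text
clock: 33.35
eef_pos: [0.6626, -0.1148, 0.1374]
tcp_rot: [-0.002, 0.771, 0.637, -0.001]
ft_force: [0.4, -0.3, -0.1]
width: 0.043
```

```bash
python3 - <<'E'
from h import *
go(.6645,-.1151,.075,-10.8)
im=grab('scene','s8');print(proj(im,[[.6645,-.1151,.08],[.6645,-.1151,0]]))
f=im['frame'];H,S,V=cv2.split(cv2.cvtColor(f,cv2.COLOR_BGR2HSV))
n,l,st,ce=cv2.connectedComponentsWithStats(((S<60)&(V>150)).astype(np.uint8))
print([(ce[i].round(1),st[i,4]) for i in range(1,n) if 15<st[i,4]<150 and 250<ce[i][0]<330 and 180<ce[i][1]<260])
E
```

```text
at [ 0.6626 -0.1148  0.1374] yaw -10.82 w 0.043 F [ 0.4 -0.3 -0.1] t 33.35 tilt [-0.004  0.001 -1.   ]
 shift [0.     0.0021 0.0624] turn -0.02
[[297.75671058 207.49842794]
 [295.67751826 229.08723752]]
[(array([297.4, 207.8]), np.int32(31))]
```

Cap is where expected.

Call:
move_arm(rows=[[[0, 0.001, 0.025, 0, 0.5], [0, 0, 0.025, 0, 0.5], [0, 0, 0.012, 0, 0.45], [0, 0, 0, 0, 0.25], [0, 0, 0, 0, 0.2], [0, 0, 0, 0, 0.15], [0, 0, 0, 0, 0.1], [0, 0, 0, 0, 0.1], [0, 0, 0, 0, 0.4], [0, 0, 0, 0, 0.4], [0, 0, 0, 10, 0.4], [0, 0, 0, 10, 0.4], [0, 0, 0, 10, 0.4], [0, 0, 0, 10, 0.4], [0, 0, 0, 10, 0.4], [0, 0, 0, 10, 0.4], [0, 0, 0, 0, 0.25], [0, 0, 0, 0, 0.2], [0, 0, 0, 0, 0.1], [0, 0, 0, 0, 0]]])

```text
clock: 35.9
eef_pos: [0.6648, -0.1152, 0.0773]
tcp_rot: [-0.0, 0.986, 0.167, -0.0]
ft_force: [-1.6, 0.5, 0.2]
width: 0.0169
```

Call:
move_arm(rows=[[[0, 0, 0, 0, 0], [0, 0, 0, 0, 0]]])

```text
clock: 36.15
eef_pos: [0.6648, -0.1152, 0.0773]
tcp_rot: [-0.0, 0.986, 0.167, 0.0]
ft_force: [-0.2, 0.5, 0.7]
width: 0.0169
```

```bash
python3 - <<'E'
from h import *
go(.5991,.0450,.19,-70.8)
E
```

```text
at [ 0.6648 -0.1152  0.0773] yaw -70.81 w 0.0169 F [-0.2  0.5  0.7] t 36.15 tilt [ 0.  0. -1.]
 shift [-0.0094 -0.1729 -0.1127] turn -0.01
```

Call:
move_arm(rows=[[[0, 0, -0.01, 0, 0], [0, 0, -0.025, 0, 0], [0, 0, -0.03, 0, 0], [0, 0, -0.03, 0, 0], [0, 0, -0.018, 0, 0], [-0.0008, -0.0149, 0, 0, 0], [-0.0016, -0.0286, 0, 0, 0], [-0.0016, -0.0286, 0, 0, 0], [-0.0016, -0.0286, 0, 0, 0], [-0.0016, -0.0286, 0, 0, 0], [-0.0016, -0.0286, 0, 0, 0], [-0.0008, -0.015, 0, 0, 0], [0, 0, 0, 0, 0], [0, 0, 0.03, 0, 0], [0, 0, 0.03, 0, 0], [0, 0, 0.01, 0, 0], [0, 0, 0, 0, 0]]])

```text
clock: 38.28
eef_pos: [0.599, 0.0445, 0.1201]
tcp_rot: [-0.0, 0.986, 0.166, -0.0]
ft_force: [0.9, -0.3, -1.4]
width: 0.0168
```

```bash
python3 - <<'E'
from h import *
go(.5991,.0450,.083,-70.8)
E
```

```text
at [0.599  0.0445 0.1201] yaw -70.85 w 0.0168 F [ 0.9 -0.3 -1.4] t 38.275 tilt [-0.001 -0.    -1.   ]
 shift [ 0.0003 -0.0005  0.0371] turn -0.05
```

Call:
move_arm(rows=[[[0, -0.0003, 0.02, 0, 0], [0, 0, 0.01, 0, 0], [0, 0, 0.005, 0, 0], [0, 0, 0.0015, 0, 0], [0, 0, 0.001, 0, 0], [0, 0, 0, 0, 0]]])

```text
clock: 39.02
eef_pos: [0.5991, 0.0453, 0.0832]
tcp_rot: [0.0, 0.986, 0.167, 0.0]
ft_force: [-0.7, -0.4, 2.1]
width: 0.0168
```

Call:
move_arm(rows=[[[0, 0, 0, 0, 0.15], [0, 0, 0, 0, 0.3], [0, 0, 0, 0, 0.3], [0, 0, -0.015, 0, 0.3], [0, 0, -0.03, 0, 0.3], [0, 0, -0.035, 0, 0.4], [0, 0, -0.03, 0, 0.5], [0, 0, 0, 0, 0.5]]])

```text
clock: 40.02
eef_pos: [0.6001, 0.0453, 0.196]
tcp_rot: [0.0, 0.986, 0.167, 0.002]
ft_force: [0.8, 0.0, -0.1]
width: 0.0424
```

```bash
python3 - <<'E'
from h import *
import caps
caps.caps()
go(.4534,-.1297,.135,-70.8)
E
```

```text
white [205.1 169.8] 36 amber 13 [0.602  0.0456]
white [363.4 216.5] 34 amber 34 [ 0.4748 -0.3528]
white [312.8 222.9] 38 amber 0 [ 0.461  -0.2243]
white [275.4 226.5] 35 amber 47 [ 0.4536 -0.1301]
white [258.9 256.9] 68 amber 0 [ 0.3789 -0.0869]
white [251.8 284.3] 28 amber 0 [ 0.3127 -0.0682]
blue [339.4 146.2] 35 amber 0 [ 0.6592 -0.3026]
blue [312.2 151.8] 37 amber 5 [ 0.6452 -0.2312]
at [0.5993 0.0453 0.1944] yaw -70.82 w 0.0428 F [ 0.4  0.1 -1.4] t 40.075 tilt [ 0.003 -0.    -1.   ]
 shift [-0.1954  0.1173  0.0591] turn -0.02
```

Call:
move_arm(rows=[[[-0.0122, 0.0073, 0, 0, 0.5], [-0.0244, 0.0147, 0, 0, 0.5], [-0.0244, 0.0147, 0, 0, 0.5], [-0.0244, 0.0147, 0, 0, 0.5], [-0.0244, 0.0147, 0, 0, 0.5], [-0.0244, 0.0147, 0, 0, 0.5], [-0.0244, 0.0147, 0, 0, 0.5], [-0.0244, 0.0147, 0, 0, 0.5], [-0.0122, 0.0073, 0.03, 0, 0.5], [0, 0, 0.03, 0, 0.5], [0, 0, 0, 0, 0.5]]])

```text
clock: 41.45
eef_pos: [0.4509, -0.1296, 0.1311]
tcp_rot: [-0.001, 0.986, 0.166, -0.002]
ft_force: [-0.4, -0.8, 0.4]
width: 0.0428
```

```bash
python3 - <<'E'
from h import *
go(.4534,-.1297,.076,-70.8)
E
```

```text
at [ 0.4509 -0.1296  0.1311] yaw -70.86 w 0.0428 F [-0.4 -0.8  0.4] t 41.45 tilt [-0.005  0.002 -1.   ]
 shift [0.0026 0.0011 0.0551] turn -0.06
```

Call:
move_arm(rows=[[[0.001, 0, 0.025, 0, 0.5], [0, 0, 0.02, 0, 0.5], [0, 0, 0.01, 0, 0.45], [0, 0, 0, 0, 0.25], [0, 0, 0, 0, 0.2], [0, 0, 0, 0, 0.15], [0, 0, 0, 0, 0.1], [0, 0, 0, 0, 0.1], [0, 0, 0, 0, 0.4], [0, 0, 0, 0, 0.4]]])

```text
clock: 42.7
eef_pos: [0.4539, -0.1295, 0.0778]
tcp_rot: [-0.0, 0.986, 0.167, -0.0]
ft_force: [-0.7, -0.3, -0.2]
width: 0.0339
```

Call:
move_arm(rows=[[[0, 0, 0, -10, 0.4], [0, 0, 0, -10, 0.4], [0, 0, 0, -10, 0.4], [0, 0, 0, -10, 0.4], [0, 0, 0, -10, 0.4], [0, 0, 0, -10, 0.4], [0, 0, 0, -10, 0.4], [0, 0, 0, -10, 0.4], [0, 0, 0, -10, 0.4], [0, 0, 0, -10, 0.4], [0, 0, 0, -10, 0.4], [0, 0, 0, -10, 0.4], [0, 0, 0, 0, 0.25], [0, 0, 0, 0, 0.2], [0, 0, 0, 0, 0.1], [0, 0, 0, 0, 0], [0, 0, 0, 0, 0], [0, 0, 0, 0, 0]]])

```text
clock: 44.95
eef_pos: [0.454, -0.1295, 0.0778]
tcp_rot: [-0.0, 0.349, 0.937, -0.0]
ft_force: [-0.5, -0.8, 0.1]
width: 0.0173
```

```bash
python3 - <<'E'
from h import *
go(.5268,.0588,.19,49.2)
E
```

```text
at [ 0.454  -0.1295  0.0778] yaw 49.16 w 0.0173 F [-0.5 -0.8  0.1] t 44.95 tilt [-0.  0. -1.]
 shift [ 0.068   0.1901 -0.1122] turn -0.04
```

Call:
move_arm(rows=[[[0, 0, -0.01, 0, 0], [0, 0, -0.025, 0, 0], [0, 0, -0.03, 0, 0], [0, 0, -0.03, 0, 0], [0, 0, -0.018, 0, 0], [0.0048, 0.0136, 0, 0, 0], [0.0097, 0.0271, 0, 0, 0], [0.0097, 0.0271, 0, 0, 0], [0.0097, 0.0271, 0, 0, 0], [0.0097, 0.0271, 0, 0, 0], [0.0097, 0.0271, 0, 0, 0], [0.0097, 0.0271, 0, 0, 0], [0.005, 0.0139, 0, 0, 0], [0, 0, 0, 0, 0], [0, 0, 0.03, 0, 0], [0, 0, 0.03, 0, 0], [0, 0, 0.01, 0, 0], [0, 0, 0, 0, 0]]])

```text
clock: 47.2
eef_pos: [0.5265, 0.0584, 0.1207]
tcp_rot: [-0.0, 0.349, 0.937, -0.0]
ft_force: [0.3, -0.5, 0.4]
width: 0.0167
```

```bash
python3 - <<'E'
from h import *
go(.5268,.0588,.0838,49.2)
E
```

```text
at [0.5265 0.0584 0.1207] yaw 49.15 w 0.0167 F [ 0.3 -0.5  0.4] t 47.2 tilt [-0.001 -0.    -1.   ]
 shift [0.0001 0.0005 0.0369] turn -0.05
```

Call:
move_arm(rows=[[[0, 0.0003, 0.02, 0, 0], [0, 0, 0.01, 0, 0], [0, 0, 0.005, 0, 0], [0, 0, 0.0015, 0, 0], [0, 0, 0.0008, 0, 0], [0, 0, 0, 0, 0]]])

```text
clock: 47.95
eef_pos: [0.5272, 0.059, 0.0838]
tcp_rot: [0.0, 0.349, 0.937, 0.0]
ft_force: [-0.5, 0.6, 0.2]
width: 0.0165
```

Call:
move_arm(rows=[[[0, 0, 0, 0, 0.15], [0, 0, 0, 0, 0.3], [0, 0, 0, 0, 0.3], [0, 0, -0.015, 0, 0.3], [0, 0, -0.03, 0, 0.3], [0, 0, -0.035, 0, 0.4], [0, 0, -0.03, 0, 0.5], [0, 0, 0, 0, 0.5]]])

```text
clock: 48.95
eef_pos: [0.5281, 0.0591, 0.1965]
tcp_rot: [0.002, 0.349, 0.937, 0.001]
ft_force: [-0.4, 0.4, -0.1]
width: 0.0428
```

```bash
python3 - <<'E'
from h import *
import caps
caps.caps()
go(.4748,-.3528,.135,49.2)
E
```

```text
white [227.4 187.8] 37 amber 39 [ 0.554 -0.011]
white [363.3 216.5] 37 amber 37 [ 0.4748 -0.3525]
white [312.8 222.9] 40 amber 0 [ 0.4609 -0.2243]
white [256.9 284.4] 62 amber 0 [ 0.3121 -0.0806]
blue [339.4 146.3] 36 amber 0 [ 0.6589 -0.3025]
blue [312.2 151.9] 38 amber 1 [ 0.6449 -0.2311]
at [0.5275 0.059  0.195 ] yaw 49.18 w 0.0426 F [-0.6 -0.1 -0.1] t 49.0 tilt [ 0.003 -0.    -1.   ]
 shift [-0.2292 -0.3462  0.0599] turn -0.02
```

Call:
move_arm(rows=[[[-0.0088, -0.0133, 0, 0, 0.5], [-0.0176, -0.0266, 0, 0, 0.5], [-0.0176, -0.0266, 0, 0, 0.5], [-0.0176, -0.0266, 0, 0, 0.5], [-0.0176, -0.0266, 0, 0, 0.5], [-0.0176, -0.0266, 0, 0, 0.5], [-0.0176, -0.0266, 0, 0, 0.5], [-0.0176, -0.0266, 0, 0, 0.5], [-0.0176, -0.0266, 0, 0, 0.5], [-0.0176, -0.0266, 0, 0, 0.5], [-0.0176, -0.0266, 0, 0, 0.5], [-0.0176, -0.0266, 0, 0, 0.5], [-0.0176, -0.0266, 0, 0, 0.5], [-0.009, -0.0135, 0.03, 0, 0.5], [0, 0, 0.03, 0, 0.5], [0, 0, 0, 0, 0.5], [0, 0, 0, 0, 0.5]]])

```text
clock: 51.12
eef_pos: [0.474, -0.3528, 0.1341]
tcp_rot: [-0.0, 0.349, 0.937, -0.0]
ft_force: [0.4, -0.1, -1.0]
width: 0.0427
```

```bash
python3 - <<'E'
from h import *
go(.4748,-.3525,.077,49.2)
E
```

```text
at [ 0.474  -0.3528  0.1341] yaw 49.17 w 0.0427 F [ 0.4 -0.1 -1. ] t 51.125 tilt [-0. -0. -1.]
 shift [-0.0004  0.0008  0.0571] turn -0.03
```

Call:
move_arm(rows=[[[-0.0004, 0.0006, 0.025, 0, 0.5], [0, 0, 0.022, 0, 0.5], [0, 0, 0.01, 0, 0.45], [0, 0, 0, 0, 0.25], [0, 0, 0, 0, 0.2], [0, 0, 0, 0, 0.15], [0, 0, 0, 0, 0.1], [0, 0, 0, 0, 0.1], [0, 0, 0, 0, 0.4], [0, 0, 0, 0, 0.4]]])

```text
clock: 52.38
eef_pos: [0.4748, -0.3523, 0.0765]
tcp_rot: [0.0, 0.349, 0.937, -0.0]
ft_force: [0.2, 0.5, -0.5]
width: 0.0344
```

Call:
move_arm(rows=[[[0, 0, 0, 10, 0.4], [0, 0, 0, 10, 0.4], [0, 0, 0, 10, 0.4], [0, 0, 0, 10, 0.4], [0, 0, 0, 10, 0.4], [0, 0, 0, 10, 0.4], [0, 0, 0, 0, 0.25], [0, 0, 0, 0, 0.2], [0, 0, 0, 0, 0.1], [0, 0, 0, 0, 0], [0, 0, 0, 0, 0], [0, 0, 0, 0, 0]]])

```text
clock: 53.88
eef_pos: [0.4748, -0.3524, 0.0765]
tcp_rot: [0.0, 0.771, 0.637, -0.0]
ft_force: [-0.1, 0.3, -0.4]
width: 0.0168
```

```bash
python3 - <<'E'
from h import *
go(.5189,.0170,.19,-10.8)
E
```

```text
at [ 0.4748 -0.3524  0.0765] yaw -10.8 w 0.0168 F [-0.1  0.3 -0.4] t 53.875 tilt [-0. -0. -1.]
 shift [ 0.3711 -0.0259 -0.1135] turn -0.0
```

Call:
move_arm(rows=[[[0, 0, -0.01, 0, 0], [0, 0, -0.025, 0, 0], [0, 0, -0.03, 0, 0], [0, 0, -0.03, 0, 0], [0, 0, -0.018, 0, 0], [0.0143, -0.001, 0, 0, 0], [0.0285, -0.002, 0, 0, 0], [0.0285, -0.002, 0, 0, 0], [0.0285, -0.002, 0, 0, 0], [0.0285, -0.002, 0, 0, 0], [0.0285, -0.002, 0, 0, 0], [0.0285, -0.002, 0, 0, 0], [0.0285, -0.002, 0, 0, 0], [0.0285, -0.002, 0, 0, 0], [0.0285, -0.002, 0, 0, 0], [0.0285, -0.002, 0, 0, 0], [0.0285, -0.002, 0, 0, 0], [0.0285, -0.002, 0, 0, 0], [0.0148, -0.001, 0, 0, 0], [0, 0, 0, 0, 0]]])

```text
clock: 56.38
eef_pos: [0.5185, 0.0179, 0.1891]
tcp_rot: [-0.0, 0.77, 0.638, -0.0]
ft_force: [0.6, -1.1, -1.1]
width: 0.0169
```

```bash
python3 - <<'E'
from h import *
go(.5189,.0170,.0825,-10.8)
E
```

```text
at [0.5185 0.0179 0.1891] yaw -10.73 w 0.0169 F [ 0.6 -1.1 -1.1] t 56.375 tilt [-0.001  0.    -1.   ]
 shift [-0.0008  0.0006  0.1066] turn 0.07
```

Call:
move_arm(rows=[[[0, 0, 0.03, 0, 0], [0, 0, 0.03, 0, 0], [0, 0, 0.01, 0, 0], [0, 0, 0, 0, 0], [0, 0, 0, 0, 0]]])

```text
clock: 57.0
eef_pos: [0.5195, 0.0168, 0.1204]
tcp_rot: [0.001, 0.771, 0.637, 0.0]
ft_force: [-0.3, 0.0, -0.5]
width: 0.017
```

```bash
python3 - <<'E'
from h import *
go(.5189,.0170,.0825,-10.8)
E
```

```text
at [0.5195 0.0168 0.1204] yaw -10.83 w 0.017 F [-0.3  0.  -0.5] t 57.0 tilt [ 0.001 -0.    -1.   ]
 shift [ 0.0001 -0.0007  0.0379] turn -0.03
```

Call:
move_arm(rows=[[[0, -0.0003, 0.02, 0, 0], [0, 0, 0.008, 0, 0], [0, 0, 0.004, 0, 0], [0, 0, 0.004, 0, 0], [0, 0, 0.0015, 0, 0], [0, 0, 0, 0, 0]]])

```text
clock: 57.75
eef_pos: [0.5188, 0.0171, 0.0823]
tcp_rot: [0.0, 0.771, 0.637, 0.0]
ft_force: [-0.6, -0.9, 2.4]
width: 0.0168
```

Call:
move_arm(rows=[[[0, 0, 0, 0, 0.15], [0, 0, 0, 0, 0.28], [0, 0, 0, 0, 0.28], [0, 0, -0.01, 0, 0.28], [0, 0, -0.03, 0, 0.28], [0, 0, -0.035, 0, 0.3], [0, 0, -0.04, 0, 0.4], [0, 0, -0.04, 0, 0.4], [-0.04, 0, -0.04, 0, 0.4], [-0.05, 0, 0, 0, 0.4], [-0.05, 0, 0, 0, 0.4], [-0.05, 0, 0, 0, 0.4], [-0.05, 0, 0, 0, 0.4], [-0.05, 0, 0, 0, 0.4], [-0.04, 0, 0, 0, 0.4], [0, 0, 0, 0, 0.4], [0, 0, 0, 0, 0.4]]])

```text
clock: 59.88
eef_pos: [0.4565, -0.3065, 0.2773]
tcp_rot: [-0.0, 0.771, 0.637, 0.0]
ft_force: [0.7, 0.3, 0.3]
width: 0.0343
```

```bash
python3 - <<'E'
from h import *
import caps
go(.5,-.1,.3,0)
im=grab('top','t9');caps.caps(im);grab('scene','s9')
a=cv2.imread('pics/s9.png')[80:260,160:320];b=cv2.imread('pics/t9.png')[95:235,95:255]
cv2.imwrite('pics/c9.png',np.hstack([cv2.resize(x,(400,450),interpolation=cv2.INTER_CUBIC) for x in (a,b)]))
E
```

```text
at [ 0.4565 -0.3065  0.2773] yaw -10.84 w 0.0343 F [0.7 0.3 0.3] t 59.875 tilt [-0.  0. -1.]
 shift [ 0.211   0.0039 -0.0227] turn -10.84
white [205.  169.6] 36 amber 27 [0.6025 0.0458]
white [227.5 188. ] 34 amber 43 [ 0.5536 -0.0113]
white [199.8 198.2] 37 amber 40 [0.5285 0.0592]
white [216.  200.8] 38 amber 77 [0.5212 0.0182]
white [312.7 222.9] 39 amber 0 [ 0.4608 -0.2241]
white [258.2 256.6] 70 amber 0 [ 0.3797 -0.0854]
blue [339.4 146.2] 35 amber 0 [ 0.6592 -0.3026]
blue [312.3 151.9] 37 amber 4 [ 0.645  -0.2313]
blue [210.5 185.7] 40 amber 65 [0.5603 0.0319]
```

View pics/c9.png

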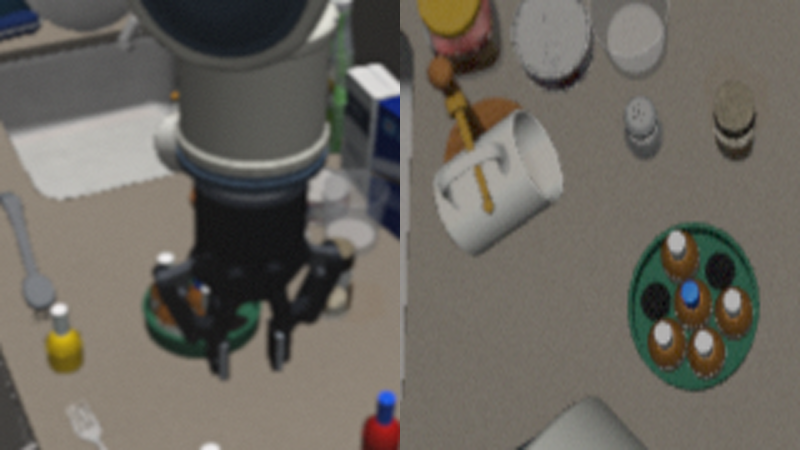

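```bash
python3 -c "
from h import *
bot.sign_off()"
```

```text
the job is handed in; nothing more can be done
```

The job is done and handed in at about 60 s on the robot's clock. `bot.sign_off()` reports no verdict, so the result below rests on my own checks.

- **Mug:** it hangs by its handle on the hook, let go. The last top picture shows it there, though the arm hid it in the last scene picture.
- **Bottles:** the blue-capped one is on the middle mark and the four white-capped ones I found are on outer marks, all upright. In the last top picture every cap lies within about 4 mm of its mark. Most of that is a small offset towards +x, probably from the height I assumed for the caps. The limit is 10 mm.
- **Knocked bottle:** one white-capped bottle was pushed about 32 mm aside during the run. I found it by measuring again before picking it up.
- **Other things:** the look-alikes, spice jar and salt shaker were left alone. The look-alikes I re-measured had not moved, and the jar and shaker still stand upright. No check failed.

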